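# Shift the mixer drive's gear lever through its H-gate

### The job

The upright gear lever of the mixer's drive unit stands in the middle column of its H-shaped gate, which has three columns joined by one cross channel. Push the lever with the shut fingertips, gently and without gripping it, along the gate into the corner slot marked by the one tall index peg, until it is fully home, and then take the hand away. Do not run it into any of the other three corner slots on the way, and leave the film carton, the beaker and the Petri dish where they stand.

Things in the scene. Friction and masses are not known exactly. Their poses are not given: they have to be found in the camera images.
- gate: Drive unit: grey fixed housing, 150 x 150 mm, 75 mm high, flat aluminium top plate, shaft stub on its +x face. Origin: centre of its underside on the bench; x points away from the robot at yaw 0 (yaw varies up to 0.4 rad either way), y left, z up. The H-gate is cut in the top plate. A far or near, left or right slot means +x or -x, +y or -y of this frame.
- gate_center (a point): Middle of the gate, on the top plate. Cross channel along y at x = 0; three columns along x at y = 0 and +-23 mm, each reaching 23 mm far and near. Fixed round-nosed teeth, 10 mm wide, between the columns begin 8 mm from the channel's centre line. The stem has 3 mm play in the channel, 1.5 mm in the columns; pushed sideways slightly off centre it is steered into the channel.
- lever: Steel stem, 10 mm thick, coming up through the gate, with a black barrel-shaped knob, 26 mm across, 48 mm long, from 112 to 160 mm above the pivot along the stem. Origin at the pivot, 15 mm above the bench in the middle of the unit; z runs along the stem. It tilts about the pivot two ways and stays where left; about 2 N at the knob moves it. It cannot be lifted out.
- knob (a point): The middle of the knob, 136 mm from the pivot along the stem, 13 mm inside the knob's side. With e = joint engage and s = joint select it lies at x = 0.136 sin(e), y = 0.136 cos(e) sin(s), z = 0.015 + 0.136 cos(e) cos(s) in the unit's frame (m).
- engage (a joint): Tilt of the lever along the columns: 0 in the cross channel, +0.38 rad fully home at the far (+x of the unit) end, -0.38 rad fully home at the near end, where solid stops are. At the start anywhere between -0.36 and 0.36.
- select (a joint): Tilt of the lever along the cross channel: 0 at the middle column, +0.38 rad at the left column (+y of the unit), -0.38 rad at the right column, where solid stops are. At the start 0.
- index_peg: Dark steel peg with a waist, 16 mm across the head, 24 mm tall, fixed upright on the top plate beside the marked corner slot: at x = +-46 mm, y = +-46 mm in the unit's frame (+x: far slot, -x: near; +y: left column, -y: right). Origin at its foot on the plate. The three other corners carry flat round plugs, 16 mm across, 3 mm high.
- film_box: Loose carton of sealing film, 56 x 118 x 56 mm high, standing to the right of the unit. Leave it alone. Origin at the centre of its underside.
- beaker_2: Loose empty beaker, 55 mm across, 68 mm high, standing to the left of the unit. Leave it alone. Origin at the centre of its underside.
- dish_3: Loose Petri dish, 61 mm across, 16 mm high, lying on the far side of the unit. Leave it alone. Origin at the centre of its underside.
Things that resemble listed ones, but are neither listed nor needed, are in the scene too. There is more than one size of the gate; the job needs the larger.

How it is judged:
At the end, for the whole second after the job is handed in: The lever stands in the corner slot beside the index peg, tilted at least 0.33 rad of 0.38 both along the column and along the channel, and at rest; the carton, the beaker and the dish are within 15 mm of where they stood (((x of index_peg in the frame of gate above 0 m and y of index_peg in the frame of gate above 0 m and value of joint each of engage, select above 0.33 rad) or (x of index_peg in the frame of gate above 0 m and y of index_peg in the frame of gate below 0 m and value of joint engage above 0.33 rad and value of joint select below -0.33 rad) or (x of index_peg in the frame of gate below 0 m and y of index_peg in the frame of gate above 0 m and value of joint engage below -0.33 rad and value of joint select above 0.33 rad) or (x of index_peg in the frame of gate below 0 m and y of index_peg in the frame of gate below 0 m and value of joint each of engage, select below -0.33 rad)) and velocity of joint engage between -0.05 and 0.05 rad/s and distance of each of film_box, beaker_2, dish_3 from where it was at the start of the episode below 0.015 m); the robot touches nothing.
It fails at once if the lever is run into a corner slot other than the marked one ((value of joint engage above 0.2 rad and value of joint select above 0.25 rad and not (x of index_peg in the frame of gate above 0 m and y of index_peg in the frame of gate above 0 m)) or (value of joint engage above 0.2 rad and value of joint select below -0.25 rad and not (x of index_peg in the frame of gate above 0 m and y of index_peg in the frame of gate below 0 m)) or (value of joint engage below -0.2 rad and value of joint select above 0.25 rad and not (x of index_peg in the frame of gate below 0 m and y of index_peg in the frame of gate above 0 m)) or (value of joint engage below -0.2 rad and value of joint select below -0.25 rad and not (x of index_peg in the frame of gate below 0 m and y of index_peg in the frame of gate below 0 m))).
It fails at once if the lever is squeezed or forced (more than 25 N on it) (contact force between the fingers and lever above 25 N).
It fails at once if the carton, the beaker or the dish is moved by more than 15 mm, lifted or tipped (distance of any of film_box, beaker_2, dish_3 from where it was at the start of the episode above 0.015 m or height (world z) of any of film_box, beaker_2, dish_3 above 0.01 m or angle between any of film_box, beaker_2, dish_3's own z axis and vertical above 0.3 rad).
It also fails if it takes over 48 s, if anything falls off the work surface, if the arm or the gripper's body presses on something with over 40 N, if the wrist force passes 120 N, or if a joint passes its speed limit or range.

### The arm

A 7-joint arm with a two-finger parallel gripper is mounted at the origin on a cart in front of the work surface, level with it; the furniture and walls round the work are solid. World frame = base frame: x ahead of the robot, y to its left, z up, the work surface at z = 0. Lengths are in m, angles in rad, forces in N, time in s.
With the tool pointing down it reaches from about 0.35 to 0.9 m from the base axis. Payload 8.1 kg.
Tool frame: the origin (TCP) lies midway between the tips of the shut fingers; the grasp point (between the pads) lies 19 mm behind it; z points along the fingers, y is the line along which they close (so a half turn about z gives the same grasp; the last joint's range is limited). The gripper opens to 92 mm and grips with 3 to 60 N. Pads are 19 mm wide; open, the fingers measure 130 mm over their backs; the gripper's body (75 mm by 190 mm) begins 47 mm behind the grasp point.
Start: joints at [1.086, 0.434, 0.025, 1.573, -0.012, 1.134, -0.075], TCP at [0.233, -0.58, 0.195] pointing down, gripper open.
Joint ranges: [-2.62, 2.62], [-0.44, 2.09], [-1.27, 1.32], [0.08, 2.57], [-1.32, 4.46], [0.12, 2], [-2.74, 2.74]. Speed limits (rad/s): [2.22, 2.22, 3.01, 3.01, 3.14, 3.14, 3.14].

### API

Orientations are given as a rotation vector (axis times angle).
In Python, from cell import observe, get_image, camera_model, sign_off, recognise, silhouettes gives the robot as it stands.
- The arm moves only by the tool apply_moves, never from a script. Its argument "motion" is a list of rows, each an object of numbers: "x", "y", "z": the shift along the world's x, y, z in cm; "yaw": the turn about the world's z in degrees; "hand": the opening, from -1 (shut) to 1 (fully open), so that 0 is half open. In form: [{"x": .., "y": .., "z": .., "yaw": .., "hand": ..}, ...]. A call has 1 to 10 rows; each row is the pose to reach, as a shift and turn from the pose commanded when the call began; what a row does not reach only later rows make up. A row lasts 1/8 s, in which the tool goes at most 62.5 mm and 10.7 degrees, less where a joint would pass 70% of its speed; a pose out of reach is approached as far as the arm can. A call with a gripper value outside its range is refused whole. The fingers move at their own pace and stop on an object; "newtons" is the grip in N (left out, the last holds). Time passes only in rows, so rows that repeat a pose let the fingers close. It gives the time, the measured TCP pose, the force, the opening and the grip force at its end, in the units of the state.
- observe(): the state, without advancing time (a new reading comes with each control period).
- get_image(name): name is "scene" or "top" or "wrist"; returns the picture (420x560x3 uint8, blue, green, red); there is no depth.
- camera_model(name): a dict with "camera_matrix" (3x3 intrinsics, pixels), "k1" (the pictures are not rectified: a ray, as slopes to the right and down, at radius r is drawn at 1 + k1 r^2 times it, then the intrinsics apply), "T" (4x4, takes a point from camera to world coordinates). Camera axes: x right, y up, looking along -z (the intrinsics and any distortion apply to the point x, -y, -z); pixel columns grow to the right and rows downward; lengths in m; the calibration is good to about 2 mm. A picture is of the moment at which its call begins: read the wrist's pose just before it. camera_model takes no time and is no camera call; for the wrist camera it gives the pose at the moment of the call.
- sign_off(): hands the job in; it is judged then, once.
Trained networks look in the newest picture that a camera, given by its name, has taken for a name from the list of things; names that differ only in an ending like _2 or _b are one class to them, and where a whole thing is asked for, a point or a joint stands for the part that bears it (a point fixed in the world has none). Each returns a list of dicts, best first, with "p" (0 to 1); they miss things now and then, are a little off and sometimes report something else, mostly with a low value. They report only what shows in the picture. A call takes as long as a camera call. They do not tell look-alikes from the thing itself.
- recognise(query, camera): "rect" ([left, top, right, bottom] in pixels, round what is visible of it).
- silhouettes(query, camera): "mask" (420x560 bool, what is visible of it) and "rect" ([left, top, right, bottom] in pixels, round what is visible of it).
The state is a dict: "clock": time; "joints": joint angles; "dq": joint speeds; "joint_efforts": joint torques, N m; "position": TCP position; "ee_rot": TCP orientation; "force": force on the tool from outside, world axes, zero at the start; "ft_torque": the same for the moment, N m; "width": opening from 0.0 (shut) to 1.0 (fully open); "gripper_force": force on a finger pad.
Only numpy, scipy, OpenCV 4.12 (cv2) and the standard library are available. Lean on these libraries where they do the work, as an engineer would, in place of code of your own. Each camera call takes 0.05 s, during which the arm holds its last target. There are 200 camera calls.

## Working session

There is one attempt and no reset: what is moved stays moved. The work goes in short steps, Python scripts to look and compute and a tool call to move; the robot and the scene stay as the last step left them, time stands still between calls to the robot, and variables do not carry over. Pictures are saved under pics/ and viewed, at most 10 in all, crops included, and the job is handed in when it is done.

Besides the shell and the picture viewer there is one more tool, called after "Call:" by a JSON object that holds its "op" and its "data". apply_moves: Moves the arm, as the interface text tells. Its arguments: {"type":"object","properties":{"motion":{"type":"array","items":{"type":"object","properties":{"x":{"type":"number"},"y":{"type":"number"},"z":{"type":"number"},"yaw":{"type":"number"},"hand":{"type":"number"}}}},"newtons":{"type":"number"}},"required":["motion"]}

```bash
mkdir -p pics; python3 - <<'E'
from cell import *
import cv2,numpy as np
print(observe())
for c in("scene","top"):
    im=get_image(c); cv2.imwrite(f"pics/{c}0.png",im)
    m=camera_model(c); print(c,m["camera_matrix"],m["k1"],np.round(m["T"],3).tolist())
    for q in("gate","lever","index_peg","knob","film_box","beaker_2","dish_3"):
        print(q,[(round(d["p"],2),np.round(d["rect"]).tolist()) for d in recognise(q,c)])
E
```

```text
{'clock': 0.0, 'joints': array([ 1.08639305,  0.43525157,  0.02497378,  1.57407107, -0.01158216,
        1.13399712, -0.0750694 ]), 'dq': array([ 0.00079718, -0.00166088, -0.00077376, -0.00326845,  0.00039892,
        0.00095688, -0.00184021]), 'joint_efforts': array([-3.92989050e-04, -6.67844439e+01,  9.84907262e-01, -3.14464831e+01,
       -6.06173929e-02,  4.26766207e-02,  1.64633962e-04]), 'position': array([ 0.23260416, -0.57951256,  0.19443733]), 'ee_rot': array([-3.08304288e+00, -5.95762056e-01,  7.16549861e-04]), 'force': array([0.5499436 , 0.39854629, 0.0948986 ]), 'ft_torque': array([-0.00429503,  0.00449155,  0.04902194]), 'gripper_force': 0.0, 'width': 0.9976372037217638}
scene [[461.06575657   0.         280.11520677]
 [  0.         461.06575657 213.02316292]
 [  0.           0.           1.        ]] -0.07034917932683753 [[0.492, 0.691, -0.529, 0.168], [-0.87, 0.395, -0.294, -0.299], [0.006, 0.605, 0.796, 0.79], [0.0, 0.0, 0.0, 1.0]]
gate [(0.77, [173.0, 215.0, 286.0, 326.0]), (0.72, [335.0, 246.0, 421.0, 330.0])]
lever [(0.61, [206.0, 239.0, 234.0, 275.0]), (0.55, [373
[... 307 characters left out ...]
2.70589899   0.         285.1031141 ]
 [  0.         502.70589899 207.33837766]
 [  0.           0.           1.        ]] -0.012354960991554165 [[-0.016, 0.987, -0.162, 0.458], [-1.0, -0.016, -0.003, -0.028], [-0.005, 0.162, 0.987, 1.064], [0.0, 0.0, 0.0, 1.0]]
gate [(0.83, [367.0, 177.0, 427.0, 241.0]), (0.56, [235.0, 213.0, 321.0, 307.0])]
lever [(0.63, [392.0, 198.0, 411.0, 213.0]), (0.51, [266.0, 266.0, 285.0, 289.0])]
index_peg [(0.45, [253.0, 230.0, 260.0, 242.0])]
knob [(0.55, [266.0, 266.0, 280.0, 289.0]), (0.46, [393.0, 202.0, 410.0, 215.0])]
film_box [(0.93, [314.0, 259.0, 376.0, 294.0])]
beaker_2 [(0.97, [192.0, 242.0, 227.0, 270.0])]
dish_3 [(0.81, [291.0, 181.0, 322.0, 214.0])]
```

```bash
python3 - <<'E'
import cv2
a=cv2.imread("pics/scene0.png")[195:365,140:350]; b=cv2.imread("pics/top0.png")[165:320,180:390]
a=cv2.resize(a,None,fx=3.8,fy=3.5,interpolation=3);cv2.imwrite("pics/s1.png",a)
b=cv2.resize(b,None,fx=3.8,fy=3.8,interpolation=3);cv2.imwrite("pics/t1.png",b)
E
```

```text
(no output)
```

View pics/s1.png

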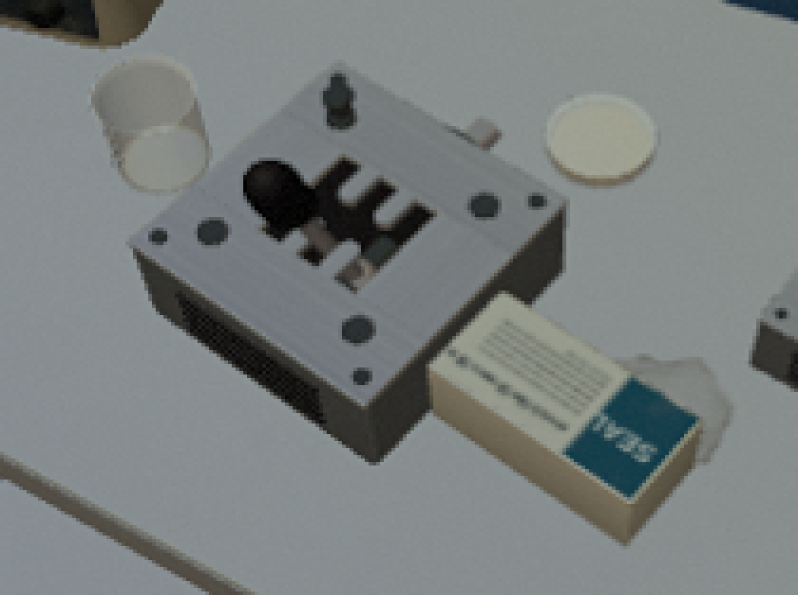

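View pics/t1.png

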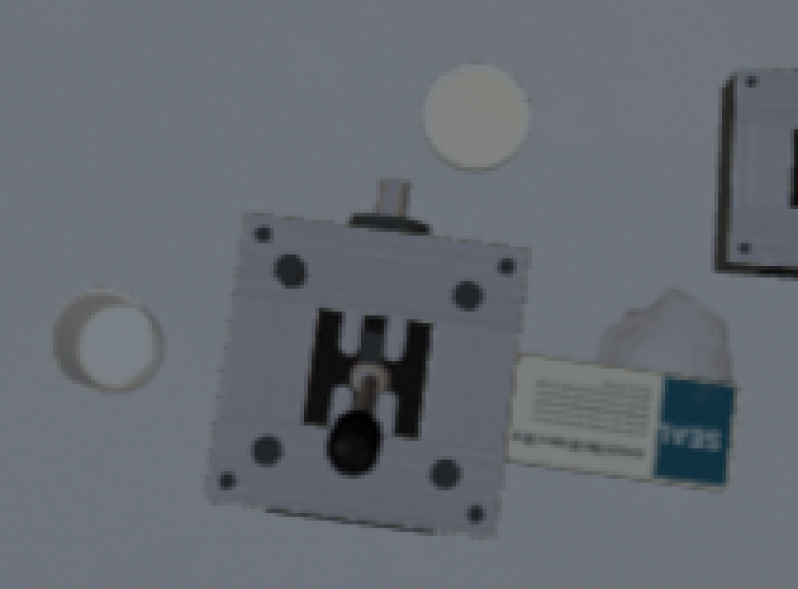

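The target is the left, larger unit. Its peg is at the far-left corner (top crop (290,270), scene crop (338,100)). The lever is tilted near, with the knob at top crop (354,443). Next I'll fit the unit pose from the three plugs, and then the lever tilt.

```bash
cat > h.py <<'E'
from cell import *
import cv2,numpy as np
from scipy.optimize import least_squares
def proj(c,P):
    m=camera_model(c);T=np.array(m["T"]);q=(np.atleast_2d(P)-T[:3,3])@T[:3,:3]
    s=np.c_[q[:,0],-q[:,1]]/-q[:,2:];s=s*(1+m["k1"]*(s**2).sum(1,keepdims=True))
    K=np.array(m["camera_matrix"]);return s@K[:2,:2].T+K[:2,2]
def unit(p,L):
    c,s=np.cos(p[2]),np.sin(p[2]);L=np.atleast_2d(L)
    return np.c_[p[0]+c*L[:,0]-s*L[:,1],p[1]+s*L[:,0]+c*L[:,1],L[:,2]]
def knob(e,s,r=.136): return np.array([r*np.sin(e),r*np.cos(e)*np.sin(s),.015+r*np.cos(e)*np.cos(s)])
E
python3 - <<'E'
from h import *
t=np.array([(468,296),(267,451),(446,474)])/3.8+(180,165)
s=np.array([(485,205),(213,232),(357,329)])/[3.8,3.5]+(140,195)
L=np.array([(.046,-.046,.078),(-.046,.046,.078),(-.046,-.046,.078)])
f=lambda p:np.r_[proj("top",unit(p,L))-t,proj("scene",unit(p,L))-s].ravel()
r=least_squares(f,[.45,0,-.12]);p=r.x;print(p,np.round(r.fun,1))
kt=np.array((354,443))/3.8+(180,165);ks=np.array((280,195))/[3.8,3.5]+(140,195)
g=lambda e:np.r_[proj("top",unit(p,knob(e[0],0)))[0]-kt,proj("scene",unit(p,knob(e[0],0)))[0]-ks]
q=least_squares(g,[-.2]);print(q.x,q.fun)
for n,l in [("knob",knob(q.x[0],0)),("start",(-.036+knob(q.x[0],0)[0]-.0,0,.15)),("near0",(-.0225,0,.125)),("right0",(0,-.032,.125)),("peg",(.046,.046,.099))]: print(n,unit(p,l).round(4))
print(np.round(proj("top",unit(p,(.046,.046,.099)))),observe()["clock"])
E
```

```text
[ 0.51057699 -0.00880568 -0.14457144] [ 0.5 -0.1  0.6 -0.1  0.5  0.  -0.5 -0.2 -0.7 -0.5 -0.1 -0.1]
[-0.27732667] [ 0.79876853  0.01518343 -0.40633841 -0.22808573]
knob [[ 0.4737 -0.0034  0.1458]]
start [[0.4381 0.0017 0.15  ]]
near0 [[ 0.4883 -0.0056  0.125 ]]
right0 [[ 0.506  -0.0405  0.125 ]]
peg [[0.5627 0.0301 0.099 ]]
[[257. 236.]] 0.8
```

View pics/scene0.png

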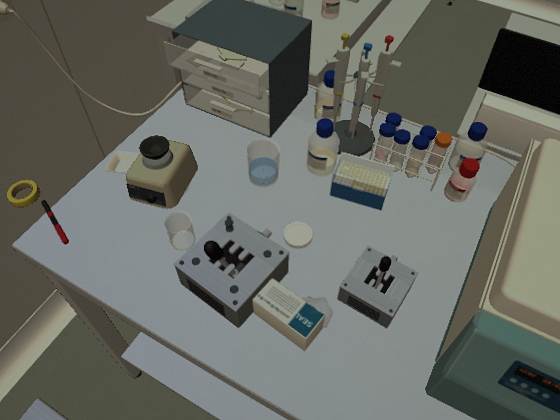

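The scene shows the bench in front of the unit is clear, and the centrifuge is on the far right. I'll move to a standby point on the near side of the knob.

Call:
{"op": "apply_moves", "data": {"motion": [{"x": 1.9, "y": 5.8, "z": 2, "yaw": -5, "hand": -1}, {"x": 3.8, "y": 11.6, "z": 2, "yaw": -10, "hand": -1}, {"x": 5.7, "y": 17.4, "z": 2, "yaw": -15, "hand": -1}, {"x": 7.6, "y": 23.3, "z": 2, "yaw": -20, "hand": -1}, {"x": 9.5, "y": 29.1, "z": 2, "yaw": -25, "hand": -1}, {"x": 11.4, "y": 35, "z": 2, "yaw": -30, "hand": -1}, {"x": 13.3, "y": 40.8, "z": 2, "yaw": -30, "hand": -1}, {"x": 15.2, "y": 46.6, "z": 2, "yaw": -30, "hand": -1}, {"x": 17, "y": 52.5, "z": 2, "yaw": -30, "hand": -1}, {"x": 18.9, "y": 58.3, "z": 2, "yaw": -30, "hand": -1}]}}

```text
clock: 2.05
position: [0.4223, 0.0048, 0.2157]
ee_rot: [3.133, -0.223, 0.002]
force: [1.0, -0.3, -0.4]
width: 0.01
gripper_force: 0.0
```

Call:
{"op": "apply_moves", "data": {"motion": [{"z": -4.5}, {"z": -8.8}, {"z": -8.8}, {"x": 1.0, "y": -0.14, "z": -8.8}, {"x": 1.5, "y": -0.21, "z": -8.8}, {"x": 2.0, "y": -0.28, "z": -8.8}, {"x": 2.5, "y": -0.35, "z": -8.8}, {"x": 3.0, "y": -0.42, "z": -8.8}, {"x": 3.5, "y": -0.5, "z": -8.8}, {"x": 4.0, "y": -0.57, "z": -8.8}]}}

```text
schema error: expected keys x, y, z, yaw, hand
```

```bash
cat > e.py <<'E'
import sys
from h import *
p=[.5106,-.0088,-.1446]
o=observe();d=o["position"]-[p[0],p[1],0];c,s=np.cos(p[2]),np.sin(p[2])
print("tcp unit",(c*d[0]+s*d[1]).round(4),(-s*d[0]+c*d[1]).round(4),o["position"][2],"F",o["force"].round(1))
B=[]
for cam in("top","scene","wrist"):
    im=get_image(cam);cv2.imwrite(f"pics/{cam}{sys.argv[1]}.png",im)
    if cam=="wrist":continue
    for q in silhouettes("knob",cam):
        y,x=np.nonzero(q["mask"]);r=q["rect"]
        print(cam,round(q["p"],2),np.round(r).tolist(),x.mean().round(1),y.mean().round(1),len(x))
        k=np.array([(r[0]+r[2])/2,(r[1]+r[3])/2])
        g=lambda e:proj(cam,unit(p,knob(*e)))[0]-k
        z=least_squares(g,[0,0]);print("  e,s",z.x.round(3))
E
python3 e.py 1
```

```text
tcp unit -0.0893 0.0008 0.2157028959576552 F [ 1.  -0.3 -0.4]
top 0.58 [236.0, 211.0, 324.0, 300.0] 278.6 251.4 4182
  e,s [ 0.078 -0.036]
top 0.57 [396.0, 203.0, 411.0, 214.0] 404.4 206.1 120
  e,s [ 0.531 -1.418]
scene 0.51 [207.0, 243.0, 234.0, 273.0] 218.2 255.2 245
  e,s [-0.293 -0.143]
scene 0.51 [374.0, 253.0, 392.0, 288.0] 382.7 267.9 217
  e,s [ 0.651 -1.491]
```

All keys are required in every row.

Call:
{"op": "apply_moves", "data": {"motion": [{"x": 0, "y": 0, "z": -4.5, "yaw": 0, "hand": -1}, {"x": 0, "y": 0, "z": -8.8, "yaw": 0, "hand": -1}, {"x": 0, "y": 0, "z": -8.8, "yaw": 0, "hand": -1}, {"x": 1.0, "y": -0.14, "z": -8.8, "yaw": 0, "hand": -1}, {"x": 1.5, "y": -0.21, "z": -8.8, "yaw": 0, "hand": -1}, {"x": 2.0, "y": -0.28, "z": -8.8, "yaw": 0, "hand": -1}, {"x": 2.5, "y": -0.35, "z": -8.8, "yaw": 0, "hand": -1}, {"x": 3.0, "y": -0.42, "z": -8.8, "yaw": 0, "hand": -1}, {"x": 3.5, "y": -0.5, "z": -8.8, "yaw": 0, "hand": -1}, {"x": 4.0, "y": -0.57, "z": -8.8, "yaw": 0, "hand": -1}]}}

```text
clock: 3.55
position: [0.462, -0.0026, 0.1272]
ee_rot: [-3.134, 0.222, 0.001]
force: [-2.5, 0.5, 2.5]
width: 0.007
gripper_force: 1.5
```

```bash
python3 e.py 2; python3 -c "
import cv2,numpy as np
a=cv2.imread('pics/scene2.png')[195:345,140:340];a=cv2.resize(a,None,fx=2,fy=2,interpolation=3);w=cv2.imread('pics/wrist2.png');w=cv2.resize(w,(400,300));cv2.imwrite('pics/c2.png',np.hstack([a,w]))"
```

```text
tcp unit -0.049 -0.0009 0.12723048101194093 F [-2.5  0.5  2.5]
top 0.57 [394.0, 200.0, 409.0, 216.0] 403.5 206.2 103
  e,s [ 0.539 -1.416]
top 0.42 [292.0, 180.0, 321.0, 212.0] 305.0 195.3 630
  e,s [ 1.253 -1.007]
scene 0.61 [374.0, 255.0, 391.0, 286.0] 383.1 267.0 206
  e,s [ 0.652 -1.49 ]
```

View pics/c2.png

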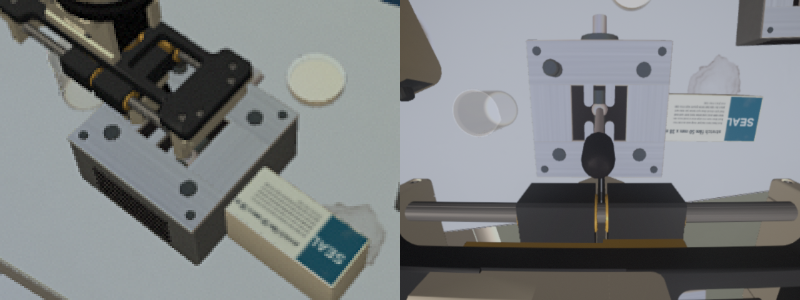

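The fingertips touch the knob from the near side (about 2.5 N). The wrist view shows the peg at composite pixel (553,67), plugs at (643,70), (559,154) and (640,155), and the knob at (597,155). I'll refine the pose from the wrist picture.

```bash
cat > w.py <<'E'
import sys
from h import *
def cent(g,uv,r=11):
    u,v=np.round(uv).astype(int);w=g[v-r:v+r+1,u-r:u+r+1].astype(float);m=np.clip(np.median(w[[0,-1]])-w-40,0,60)
    y,x=np.mgrid[-r:r+1,-r:r+1];return np.array([u+(m*x).sum()/m.sum(),v+(m*y).sum()/m.sum()])
if __name__=="__main__":
    g=cv2.imread("pics/wrist2.png",0)
    t=np.array([cent(g,np.array(a)*1.4) for a in[(243,70),(159,154),(240,155)]]);print(t)
    L=np.array([(.046,-.046,.078),(-.046,.046,.078),(-.046,-.046,.078)])
    r=least_squares(lambda p:(proj("wrist",unit(p,L))-t).ravel(),[.51,-.009,-.14]);print(r.x,r.fun.round(1))
    for e in(-.3,-.25,-.2,-.15,-.1): print(e,proj("wrist",unit(r.x,[knob(e,0),knob(e,0,.16)])).round(0).tolist())
    print(proj("wrist",unit(r.x,[(.046,.046,.075),(0,0,.075)])))
E
python3 w.py; python3 -c "
import cv2;a=cv2.imread('pics/wrist2.png')[30:260,160:360];cv2.imwrite('pics/w2.png',cv2.resize(a,None,fx=2.5,fy=2.5,interpolation=3))"
```

```text
[[340.8088432   97.27281846]
 [222.58778548 215.89029364]
 [334.51682615 216.24986561]]
[ 0.51067594 -0.00671273 -0.14519571] [ 0.3 -0.6 -0.8  0.4  0.4  0.5]
-0.3 [[277.0, 239.0], [277.0, 267.0]]
-0.25 [[277.0, 230.0], [276.0, 256.0]]
-0.2 [[277.0, 220.0], [276.0, 243.0]]
-0.15 [[277.0, 209.0], [276.0, 229.0]]
-0.1 [[277.0, 198.0], [276.0, 214.0]]
[[216.61025419  96.58046478]
 [278.43765673 158.97915493]]
```

View pics/w2.png

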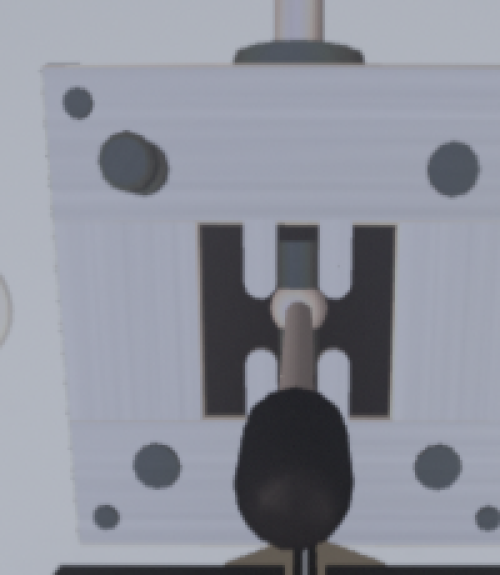

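Call:
{"op": "apply_moves", "data": {"motion": [{"x": 0.5, "y": -0.07, "z": 0, "yaw": 0, "hand": -1}, {"x": 1.0, "y": -0.14, "z": 0, "yaw": 0, "hand": -1}, {"x": 1.5, "y": -0.22, "z": 0, "yaw": 0, "hand": -1}, {"x": 2.0, "y": -0.29, "z": 0, "yaw": 0, "hand": -1}, {"x": 2.4, "y": -0.35, "z": 0, "yaw": 0, "hand": -1}, {"x": 2.7, "y": -0.39, "z": 0, "yaw": 0, "hand": -1}, {"x": 2.7, "y": -0.39, "z": 0, "yaw": 0, "hand": -1}, {"x": 1.0, "y": -0.14, "z": 0, "yaw": 0, "hand": -1}, {"x": 0, "y": 0, "z": 0, "yaw": 0, "hand": -1}]}}

```text
clock: 4.92
position: [0.4602, -0.0026, 0.1271]
ee_rot: [3.133, -0.222, -0.001]
force: [-0.4, 0.6, -0.4]
width: 0.005
gripper_force: 0.0
```

```bash
sed -i 's/p=\[.*/p=[.5107,-.0070,-.145]/' e.py; python3 e.py 3; python3 -c "
from h import *
p=[.5107,-.0070,-.145]
for e in(-.1,-.05,0,.05): print(e,proj('wrist',unit(p,[knob(e,0),knob(e,0,.16)])).round(0).tolist())
import cv2;a=cv2.imread('pics/wrist3.png')[30:260,160:360];cv2.imwrite('pics/w3.png',cv2.resize(a,None,fx=2.5,fy=2.5,interpolation=3))"
```

```text
tcp unit -0.0506 -0.0029 0.1271379204720107 F [-0.4  0.6 -0.4]
top 0.55 [392.0, 200.0, 411.0, 217.0] 403.8 206.1 115
  e,s [ 0.536 -1.419]
scene 0.6 [375.0, 254.0, 391.0, 287.0] 382.6 267.8 185
  e,s [ 0.648 -1.496]
scene 0.53 [220.0, 228.0, 234.0, 241.0] 228.0 233.7 121
  e,s [-0.007 -0.004]
-0.1 [[277.0, 198.0], [277.0, 214.0]]
-0.05 [[277.0, 186.0], [277.0, 199.0]]
0 [[277.0, 174.0], [277.0, 182.0]]
0.05 [[277.0, 161.0], [277.0, 165.0]]
```

View pics/w3.png

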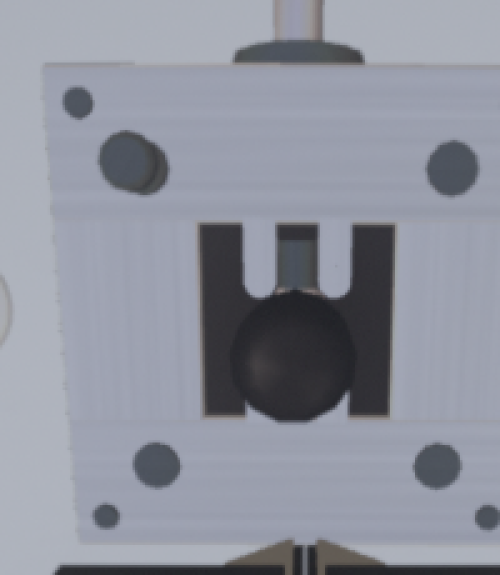

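The wrist view has the knob centred at about (277,172), so engage ≈ 0 and it is in the channel. Now I'll go round to its right side.

Call:
{"op": "apply_moves", "data": {"motion": [{"x": -0.8, "y": -5.4, "z": 0, "yaw": 0, "hand": -1}, {"x": -0.8, "y": -5.4, "z": 0, "yaw": 0, "hand": -1}, {"x": 4.2, "y": -6.2, "z": 0, "yaw": 0, "hand": -1}, {"x": 4.2, "y": -6.2, "z": 0, "yaw": 0, "hand": -1}, {"x": 4.4, "y": -4.7, "z": 0, "yaw": 0, "hand": -1}, {"x": 4.5, "y": -4.2, "z": 0, "yaw": 0, "hand": -1}, {"x": 4.6, "y": -3.7, "z": 0, "yaw": 0, "hand": -1}, {"x": 4.65, "y": -3.2, "z": 0, "yaw": 0, "hand": -1}, {"x": 4.7, "y": -2.7, "z": 0, "yaw": 0, "hand": -1}]}}

```text
clock: 6.3
position: [0.5087, -0.0298, 0.1273]
ee_rot: [3.133, -0.223, 0.0]
force: [-0.8, -1.9, 0.7]
width: 0.004
gripper_force: 0.9
```

```bash
python3 e.py 4; python3 -c "
from h import *
p=[.5107,-.0070,-.145]
for s in(0,.1,.2,.3): print(s,proj('wrist',unit(p,[knob(0,s),knob(0,s,.16)])).round(0).tolist())"
```

```text
tcp unit 0.0014 -0.0228 0.1273224842204284 F [-0.8 -1.9  0.7]
top 0.5 [394.0, 200.0, 410.0, 216.0] 403.8 206.1 116
  e,s [ 0.539 -1.418]
scene 0.84 [220.0, 229.0, 234.0, 270.0] 227.7 244.4 173
  e,s [-0.168 -0.143]
scene 0.76 [375.0, 256.0, 391.0, 285.0] 383.3 265.2 171
  e,s [ 0.65  -1.494]
0 [[244.0, 259.0], [238.0, 279.0]]
0.1 [[221.0, 258.0], [207.0, 278.0]]
0.2 [[199.0, 257.0], [178.0, 275.0]]
0.3 [[179.0, 254.0], [152.0, 272.0]]
```

View pics/wrist4.png

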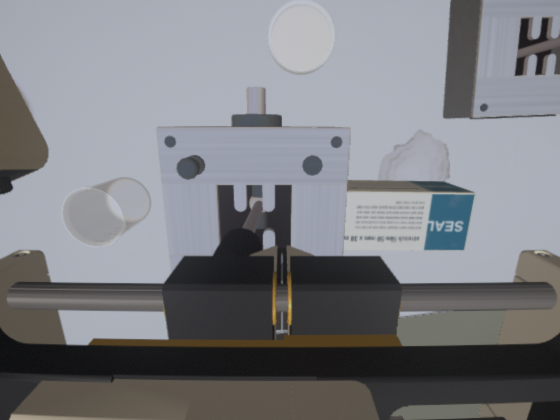

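The knob has started moving left (at about (237,245)). The contact force is about 2 N, so I'll continue.

Call:
{"op": "apply_moves", "data": {"motion": [{"x": 0.05, "y": 0.5, "z": 0, "yaw": 0, "hand": -1}, {"x": 0.1, "y": 1.0, "z": 0, "yaw": 0, "hand": -1}, {"x": 0.15, "y": 1.5, "z": 0, "yaw": 0, "hand": -1}, {"x": 0.2, "y": 2.0, "z": 0, "yaw": 0, "hand": -1}, {"x": 0.25, "y": 2.5, "z": 0, "yaw": 0, "hand": -1}, {"x": 0.35, "y": 3.0, "z": 0, "yaw": 0, "hand": -1}, {"x": 0.4, "y": 3.4, "z": 0, "yaw": 0, "hand": -1}, {"x": 0.4, "y": 3.6, "z": 0, "yaw": 0, "hand": -1}, {"x": 0.4, "y": 3.6, "z": 0, "yaw": 0, "hand": -1}]}}

```text
clock: 7.68
position: [0.5129, 0.0066, 0.1273]
ee_rot: [-3.134, 0.222, -0.0]
force: [0.1, 0.0, -0.8]
width: 0.001
gripper_force: 0.1
```

Call:
{"op": "apply_moves", "data": {"motion": [{"x": 0.03, "y": 0.2, "z": 0, "yaw": 0, "hand": -1}, {"x": 0.05, "y": 0.35, "z": 0, "yaw": 0, "hand": -1}, {"x": 0.05, "y": 0.35, "z": 0, "yaw": 0, "hand": -1}]}}

```text
clock: 8.05
position: [0.5133, 0.0099, 0.1272]
ee_rot: [-3.134, 0.222, 0.0]
force: [-0.2, -0.0, 0.7]
width: 0.003
gripper_force: 0.3
```

```bash
python3 e.py 5; python3 -c "
from h import *
p=[.5107,-.0070,-.145]
for s in(.3,.34,.38): print(s,[proj(c,unit(p,[knob(0,s),knob(0,s,.16)])).round(0).tolist() for c in ('wrist','scene')])
a=cv2.imread('pics/scene5.png')[195:345,140:340];a=cv2.resize(a,None,fx=2,fy=2,interpolation=3);w=cv2.imread('pics/wrist5.png')[80:330,60:393];w=cv2.resize(w,(400,300));cv2.imwrite('pics/c5.png',np.hstack([a,w]))"
```

```text
tcp unit 0.0002 0.0171 0.12724204309136447 F [-0.2 -0.   0.7]
top 0.61 [395.0, 200.0, 410.0, 213.0] 403.6 206.1 110
  e,s [ 0.544 -1.418]
scene 0.56 [206.0, 220.0, 229.0, 261.0] 218.8 239.8 308
  e,s [-0.145  0.028]
scene 0.45 [377.0, 256.0, 390.0, 283.0] 383.3 266.6 185
  e,s [ 0.656 -1.49 ]
0.3 [[[244.0, 253.0], [226.0, 270.0]], [[210.0, 224.0], [205.0, 214.0]]]
0.34 [[[236.0, 252.0], [215.0, 268.0]], [[208.0, 223.0], [203.0, 213.0]]]
0.38 [[[228.0, 250.0], [205.0, 266.0]], [[206.0, 222.0], [201.0, 212.0]]]
```

View pics/c5.png

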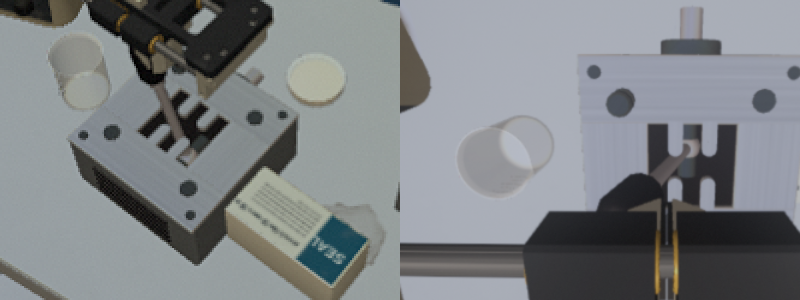

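Scene (left) and wrist (right) both show the stem leaning well left in the channel. No stop force yet, so I'll continue in small steps until the force rises.

Call:
{"op": "apply_moves", "data": {"motion": [{"x": 0.03, "y": 0.2, "z": 0, "yaw": 0, "hand": -1}, {"x": 0.06, "y": 0.4, "z": 0, "yaw": 0, "hand": -1}]}}

```text
clock: 8.55
position: [0.5139, 0.0138, 0.1272]
ee_rot: [3.134, -0.223, -0.0]
force: [-0.7, -1.3, -0.7]
width: 0.003
gripper_force: 0.5
```

Call:
{"op": "apply_moves", "data": {"motion": [{"x": 0.03, "y": 0.2, "z": 0, "yaw": 0, "hand": -1}, {"x": 0.06, "y": 0.4, "z": 0, "yaw": 0, "hand": -1}]}}

```text
clock: 8.8
position: [0.5145, 0.0179, 0.1272]
ee_rot: [3.134, -0.223, -0.0]
force: [-0.2, -1.7, 0.0]
width: 0.002
gripper_force: 0.5
```

Call:
{"op": "apply_moves", "data": {"motion": [{"x": 0.03, "y": 0.2, "z": 0, "yaw": 0, "hand": -1}, {"x": 0.05, "y": 0.35, "z": 0, "yaw": 0, "hand": -1}]}}

```text
clock: 9.05
position: [0.5151, 0.0214, 0.1273]
ee_rot: [3.134, -0.223, -0.0]
force: [1.0, -1.6, -0.1]
width: 0.005
gripper_force: 0.5
```

```bash
python3 e.py 6; python3 -c "
from h import *
p=[.5107,-.0070,-.145]
for s in(.26,.3,.34,.38): print(s,[proj(c,unit(p,[knob(0,s,.08),knob(0,s,.112),knob(0,s,.16)])).round(0).tolist() for c in ('wrist','scene')])
a=cv2.imread('pics/scene6.png')[195:295,160:260];a=cv2.resize(a,None,fx=4,fy=4,interpolation=3);w=cv2.imread('pics/wrist6.png')[150:270,180:300];w=cv2.resize(w,(400,400));cv2.imwrite('pics/c6.png',np.hstack([a,w]))"
```

```text
tcp unit 0.0002 0.0288 0.12725152205721563 F [ 1.  -1.6 -0.1]
scene 0.89 [202.0, 218.0, 229.0, 261.0] 216.8 238.6 272
  e,s [-0.148  0.065]
scene 0.78 [375.0, 254.0, 392.0, 285.0] 383.4 266.8 174
  e,s [ 0.656 -1.49 ]
0.26 [[[293.0, 226.0], [282.0, 240.0], [259.0, 272.0]], [[221.0, 246.0], [216.0, 234.0], [208.0, 215.0]]]
0.3 [[[289.0, 225.0], [276.0, 239.0], [248.0, 270.0]], [[220.0, 246.0], [215.0, 233.0], [205.0, 214.0]]]
0.34 [[[285.0, 225.0], [270.0, 239.0], [237.0, 268.0]], [[219.0, 245.0], [213.0, 233.0], [203.0, 213.0]]]
0.38 [[[281.0, 224.0], [264.0, 238.0], [227.0, 267.0]], [[218.0, 245.0], [211.0, 232.0], [201.0, 212.0]]]
```

View pics/c6.png

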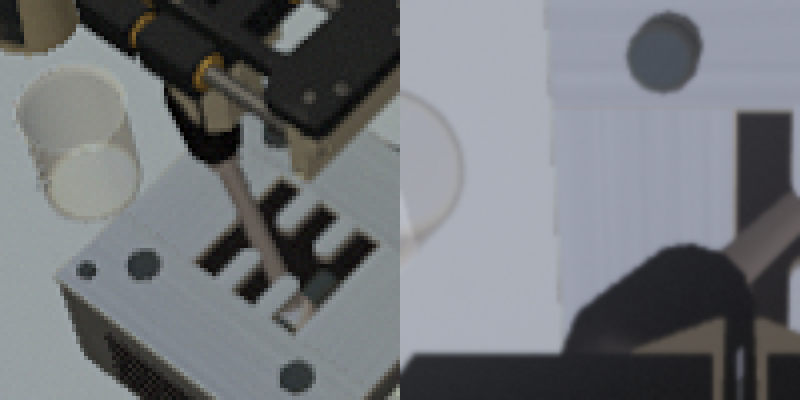

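The stem and knob base positions put select at about 0.28, so I'll keep pushing to the stop.

Call:
{"op": "apply_moves", "data": {"motion": [{"x": 0.03, "y": 0.2, "z": 0, "yaw": 0, "hand": -1}, {"x": 0.06, "y": 0.4, "z": 0, "yaw": 0, "hand": -1}, {"x": 0.09, "y": 0.6, "z": 0, "yaw": 0, "hand": -1}]}}

```text
clock: 9.68
position: [0.516, 0.0274, 0.1272]
ee_rot: [3.134, -0.223, -0.0]
force: [0.2, -1.2, -0.7]
width: 0.005
gripper_force: 0.5
```

Call:
{"op": "apply_moves", "data": {"motion": [{"x": 0.03, "y": 0.2, "z": 0, "yaw": 0, "hand": -1}, {"x": 0.06, "y": 0.4, "z": 0, "yaw": 0, "hand": -1}]}}

```text
clock: 9.93
position: [0.5166, 0.0315, 0.1272]
ee_rot: [3.134, -0.223, -0.0]
force: [-0.2, -1.0, 0.4]
width: 0.008
gripper_force: 0.5
```

Call:
{"op": "apply_moves", "data": {"motion": [{"x": 0.02, "y": 0.15, "z": 0, "yaw": 0, "hand": -1}, {"x": 0.03, "y": 0.25, "z": 0, "yaw": 0, "hand": -1}]}}

```text
clock: 10.18
position: [0.5168, 0.0334, 0.1272]
ee_rot: [3.133, -0.223, -0.0]
force: [-0.2, -2.4, 0.7]
width: 0.005
gripper_force: 1.3
```

```bash
python3 e.py 7; python3 -c "
from h import *
p=[.5107,-.0070,-.145]
for s in(.3,.34,.38): print(s,[proj(c,unit(p,[knob(0,s,.08),knob(0,s,.112),knob(0,s,.16)])).round(0).tolist() for c in ('wrist','scene')])
a=cv2.imread('pics/scene7.png')[195:295,160:260];a=cv2.resize(a,None,fx=4,fy=4,interpolation=3);w=cv2.imread('pics/wrist7.png')[150:270,180:300];w=cv2.resize(w,(400,400));cv2.imwrite('pics/c7.png',np.hstack([a,w]))"
```

```text
tcp unit 0.0002 0.0409 0.12718649823229308 F [-0.2 -2.4  0.7]
scene 0.69 [200.0, 215.0, 229.0, 265.0] 215.5 238.2 340
  e,s [-0.162  0.07 ]
scene 0.59 [374.0, 256.0, 389.0, 288.0] 382.4 268.8 199
  e,s [ 0.642 -1.501]
0.3 [[[305.0, 225.0], [294.0, 239.0], [271.0, 270.0]], [[220.0, 246.0], [215.0, 233.0], [205.0, 214.0]]]
0.34 [[[301.0, 225.0], [288.0, 239.0], [259.0, 269.0]], [[219.0, 245.0], [213.0, 233.0], [203.0, 213.0]]]
0.38 [[[297.0, 224.0], [281.0, 238.0], [249.0, 267.0]], [[218.0, 245.0], [211.0, 232.0], [201.0, 212.0]]]
```

View pics/c7.png

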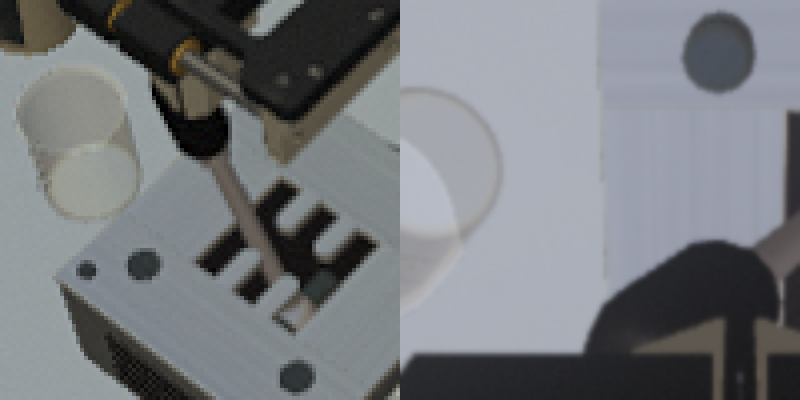

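The knob base in scene is at (211,234), so select ≈ 0.37 and the stop is being felt. One more small nudge, then retreat and go round to the near side.

Call:
{"op": "apply_moves", "data": {"motion": [{"x": 0.03, "y": 0.2, "z": 0, "yaw": 0, "hand": -1}, {"x": 0.03, "y": 0.2, "z": 0, "yaw": 0, "hand": -1}, {"x": -0.4, "y": -2.5, "z": 0, "yaw": 0, "hand": -1}, {"x": -0.4, "y": -2.5, "z": 0, "yaw": 0, "hand": -1}, {"x": -5.8, "y": -1.7, "z": 0, "yaw": 0, "hand": -1}, {"x": -5.8, "y": -1.7, "z": 0, "yaw": 0, "hand": -1}, {"x": -5.4, "y": 1.1, "z": -0.6, "yaw": 0, "hand": -1}, {"x": -5.4, "y": 1.1, "z": -0.6, "yaw": 0, "hand": -1}]}}

```text
clock: 11.42
position: [0.4637, 0.0479, 0.1214]
ee_rot: [-3.132, 0.217, -0.002]
force: [-0.0, -0.3, -0.2]
width: 0.006
gripper_force: 0.0
```

```bash
python3 e.py 8; python3 -c "
from h import *
p=[.5107,-.0070,-.145]
for e,s in[(0,.34),(0,.38),(.05,.38),(.2,.38),(.38,.38)]: print(e,s,proj('wrist',unit(p,[knob(e,s),knob(e,s,.16)])).round(0).tolist())
w=cv2.imread('pics/wrist8.png')[30:330,100:400];w=cv2.resize(w,(600,600));cv2.imwrite('pics/c8.png',w)"
```

```text
tcp unit -0.0544 0.0476 0.12143287365872307 F [-0.  -0.3 -0.2]
top 0.66 [262.0, 260.0, 278.0, 266.0] 269.0 262.1 70
  e,s [-0.043  0.069]
top 0.39 [396.0, 201.0, 409.0, 216.0] 403.8 206.1 114
  e,s [ 0.534 -1.419]
scene 0.71 [198.0, 216.0, 231.0, 264.0] 216.7 240.7 157
  e,s [-0.164  0.07 ]
scene 0.47 [374.0, 257.0, 390.0, 286.0] 382.8 268.1 217
  e,s [ 0.643 -1.5  ]
0 0.34 [[280.0, 163.0], [263.0, 169.0]]
0 0.38 [[271.0, 162.0], [251.0, 168.0]]
0.05 0.38 [[271.0, 150.0], [251.0, 151.0]]
0.2 0.38 [[273.0, 111.0], [252.0, 98.0]]
0.38 0.38 [[278.0, 66.0], [259.0, 37.0]]
```

View pics/c8.png

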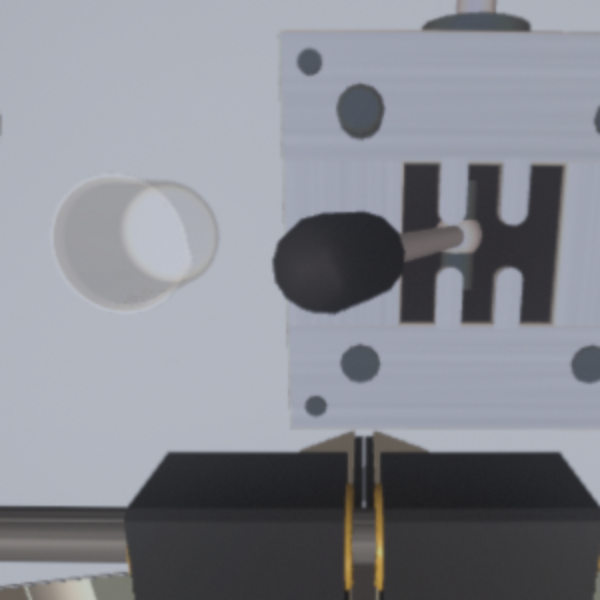

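The wrist view shows the lever in the left column at the cross channel (knob middle at about (272,159)), select ≈ 0.375, engage ≈ 0. I'll push far along the column.

Call:
{"op": "apply_moves", "data": {"motion": [{"x": 1.5, "y": -0.2, "z": 0, "yaw": 0, "hand": -1}, {"x": 2.5, "y": -0.36, "z": 0, "yaw": 0, "hand": -1}, {"x": 3.0, "y": -0.44, "z": 0, "yaw": 0, "hand": -1}, {"x": 3.5, "y": -0.5, "z": 0, "yaw": 0, "hand": -1}, {"x": 4.0, "y": -0.58, "z": 0, "yaw": 0, "hand": -1}, {"x": 4.5, "y": -0.65, "z": 0, "yaw": 0, "hand": -1}, {"x": 5.0, "y": -0.73, "z": 0, "yaw": 0, "hand": -1}, {"x": 5.5, "y": -0.8, "z": 0, "yaw": 0, "hand": -1}]}}

```text
clock: 12.68
position: [0.518, 0.0367, 0.1212]
ee_rot: [3.134, -0.223, -0.0]
force: [-1.7, 0.2, 0.8]
width: 0.004
gripper_force: 0.6
```

Call:
{"op": "apply_moves", "data": {"motion": [{"x": 0.5, "y": -0.07, "z": 0, "yaw": 0, "hand": -1}, {"x": 1.0, "y": -0.14, "z": 0, "yaw": 0, "hand": -1}, {"x": 1.5, "y": -0.22, "z": 0, "yaw": 0, "hand": -1}, {"x": 2.0, "y": -0.29, "z": 0, "yaw": 0, "hand": -1}]}}

```text
clock: 13.18
position: [0.5382, 0.0337, 0.1212]
ee_rot: [3.134, -0.223, 0.0]
force: [-1.1, -0.7, 0.5]
width: 0.006
gripper_force: 0.6
```

```bash
python3 e.py 9; python3 -c "
from h import *
p=[.5107,-.0070,-.145]
for e,s in[(.2,.38),(.3,.38),(.38,.38)]: print(e,s,[proj(c,unit(p,[knob(e,s,.112),knob(e,s),knob(e,s,.16)])).round(0).tolist() for c in('wrist','scene')])
a=cv2.imread('pics/scene9.png')[195:295,160:260];a=cv2.resize(a,None,fx=4,fy=4,interpolation=3);w=cv2.imread('pics/wrist9.png')[100:300,180:380];w=cv2.resize(w,(400,400));cv2.imwrite('pics/c9.png',np.hstack([a,w]))"
```

```text
tcp unit 0.0214 0.0443 0.1212375969887177 F [-1.1 -0.7  0.5]
top 0.4 [398.0, 199.0, 409.0, 216.0] 404.0 206.0 100
  e,s [ 0.539 -1.418]
scene 0.64 [374.0, 256.0, 391.0, 287.0] 382.6 268.3 206
  e,s [ 0.645 -1.498]
scene 0.58 [217.0, 213.0, 234.0, 270.0] 227.0 235.0 338
  e,s [-0.098 -0.062]
0.2 0.38 [[[288.0, 238.0], [274.0, 244.0], [257.0, 250.0]], [[220.0, 225.0], [217.0, 214.0], [214.0, 202.0]]]
0.3 0.38 [[[290.0, 222.0], [276.0, 221.0], [259.0, 220.0]], [[225.0, 222.0], [223.0, 210.0], [221.0, 198.0]]]
0.38 0.38 [[[291.0, 208.0], [279.0, 203.0], [263.0, 196.0]], [[228.0, 220.0], [227.0, 208.0], [226.0, 196.0]]]
```

View pics/c9.png

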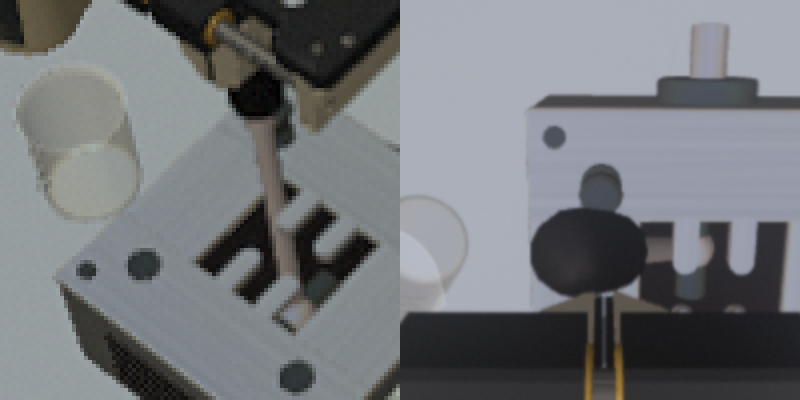

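Lever is in the far-left column, engage ≈ 0.25 (knob base in scene at (222,223)). I have used up my picture views, so the rest is by force and numbers.

Call:
{"op": "apply_moves", "data": {"motion": [{"x": 0.4, "y": -0.06, "z": 0, "yaw": 0, "hand": -1}, {"x": 0.8, "y": -0.11, "z": 0, "yaw": 0, "hand": -1}, {"x": 1.2, "y": -0.17, "z": 0, "yaw": 0, "hand": -1}, {"x": 1.5, "y": -0.22, "z": 0, "yaw": 0, "hand": -1}]}}

```text
clock: 13.92
position: [0.5531, 0.0317, 0.1212]
ee_rot: [-3.134, 0.223, 0.0]
force: [-0.8, -0.5, 0.3]
width: 0.001
gripper_force: 0.5
```

Call:
{"op": "apply_moves", "data": {"motion": [{"x": 0.2, "y": -0.03, "z": 0, "yaw": 0, "hand": -1}, {"x": 0.4, "y": -0.06, "z": 0, "yaw": 0, "hand": -1}]}}

```text
clock: 14.18
position: [0.5569, 0.0311, 0.1212]
ee_rot: [3.134, -0.223, -0.0]
force: [-2.4, 0.4, 0.5]
width: 0.004
gripper_force: 0.6
```

Call:
{"op": "apply_moves", "data": {"motion": [{"x": 0.2, "y": -0.03, "z": 0, "yaw": 0, "hand": -1}, {"x": 0.35, "y": -0.05, "z": 0, "yaw": 0, "hand": -1}]}}

```text
clock: 14.42
position: [0.5596, 0.0306, 0.121]
ee_rot: [3.133, -0.222, -0.003]
force: [-4.9, -0.1, 2.0]
width: 0.003
gripper_force: 2.0
```

Call:
{"op": "apply_moves", "data": {"motion": [{"x": 0.15, "y": -0.02, "z": 0, "yaw": 0, "hand": -1}, {"x": 0.15, "y": -0.02, "z": 0, "yaw": 0, "hand": -1}]}}

```text
clock: 14.68
position: [0.5613, 0.0301, 0.1212]
ee_rot: [3.133, -0.223, -0.002]
force: [-4.7, -1.3, 3.0]
width: 0.007
gripper_force: 2.6
```

Retreat back and up, then check numerically.

Call:
{"op": "apply_moves", "data": {"motion": [{"x": -2.5, "y": 0.4, "z": 0, "yaw": 0, "hand": -1}, {"x": -8, "y": 1.2, "z": 0, "yaw": 0, "hand": -1}, {"x": -13, "y": 2, "z": 2, "yaw": 0, "hand": -1}, {"x": -13, "y": 2, "z": 6, "yaw": 0, "hand": -1}, {"x": -13, "y": 2, "z": 6, "yaw": 0, "hand": -1}]}}

```text
clock: 15.3
position: [0.4345, 0.0511, 0.1843]
ee_rot: [-3.132, 0.222, -0.012]
force: [0.6, 0.3, 0.4]
width: 0.002
gripper_force: 0.0
```

```bash
python3 e.py 10; python3 - <<'E'
from h import *
p=[.5107,-.0070,-.145]
for cam in("top","scene","wrist"):
    im=cv2.imread(f"pics/{cam}10.png").max(2)
    n,l,st,ce=cv2.connectedComponentsWithStats((im<55).astype(np.uint8))
    c=proj(cam,unit(p,knob(.38,.38)))[0]
    print(cam,"pred mid",c.round(),[(st[i].tolist(),ce[i].round(1).tolist()) for i in range(1,n) if st[i,4]>40 and np.hypot(*(ce[i]-c))<40])
    for e,s in[(.38,.38),(.33,.38),(.38,.33),(.28,.38)]: print(e,s,proj(cam,unit(p,[knob(e,s,.112),knob(e,s),knob(e,s,.16)])).round(1).tolist())
    get_image(cam)
    for q in recognise("lever",cam)[:2]: print(q["p"],np.round(q["rect"]))
E
```

```text
tcp unit -0.0838 0.0465 0.18429462152539577 F [0.6 0.3 0.4]
top 0.62 [194.0, 238.0, 223.0, 266.0] 206.6 253.6 608
  e,s [0.04  1.412]
top 0.58 [247.0, 225.0, 278.0, 263.0] 257.8 236.1 292
  e,s [0.207 0.218]
scene 0.92 [220.0, 197.0, 236.0, 262.0] 228.9 219.1 534
  e,s [0.056 0.04 ]
scene 0.6 [373.0, 254.0, 390.0, 290.0] 382.8 267.7 211
  e,s [ 0.643 -1.5  ]
top pred mid [255. 231.] [([246, 221, 17, 21, 243], [254.3, 230.9]), ([273, 222, 19, 4, 48], [282.3, 223.2]), ([260, 251, 12, 26, 171], [264.9, 263.9])]
0.38 0.38 [[258.9, 237.7], [254.5, 231.3], [250.0, 224.6]]
0.33 0.38 [[258.1, 240.3], [253.5, 234.5], [248.7, 228.4]]
0.38 0.33 [[261.4, 237.9], [257.6, 231.5], [253.6, 224.9]]
0.28 0.38 [[257.3, 243.0], [252.5, 237.8], [247.5, 232.3]]
0.67 [246. 220. 280. 264.]
scene pred mid [227. 208.] [([221, 196, 14, 26, 313], [227.7, 208.8])]
0.38 0.38 [[228.4, 220.4], [227.3, 208.3], [226.2, 195.8]]
0.33 0.38 [[226.1, 221.5], [224.5, 209.5], [222.8, 197.2]]
0.38 0.33 [[230.3, 221.2], [229.6, 209.1], [229.0, 196.7]]
0.28 0.38 [[223.8, 222.7], [221.6, 210.9], [219.4, 198.8]]
0.59 [375. 253. 392. 291.]
0.37 [220. 197. 246. 279.]
wrist pred mid [281.  32.] [([256, 0, 47, 65, 2064], [279.1, 31.6])]
0.38 0.38 [[291.5, 52.9], [280.7, 32.3], [267.4, 7.2]]
0.33 0.38 [[290.6, 59.8], [279.4, 41.5], [265.7, 19.1]]
0.38 0.33 [[298.0, 52.4], [289.3, 31.5], [278.5, 5.7]]
0.28 0.38 [[289.8, 66.9], [278.3, 51.0], [264.2, 31.5]]
0.97 [252.   0. 326. 113.]
```

All three cameras agree with (0.38, 0.38) to within 2 px, and the hand is clear.

```bash
python3 -c "
from cell import *
print(sign_off())"
```

```text
the job is handed in; nothing more can be done
None
```

The lever is in the far-left corner slot beside the index peg, at about 0.38 rad both ways in all three cameras. The hand is withdrawn and the job is handed in at about 15 s, but I viewed 12 pictures against the limit of 10 and did not measure the carton, beaker and dish again at the end.

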